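# Unload the flanged boss from the purge chamber

### The arm

A 6-joint arm with a two-finger parallel gripper is mounted at the origin on the work surface. World frame = base frame: x ahead of the robot, y to its left, z up, the work surface at z = 0. Lengths are in mm, angles in rad, forces in N, time in s.
With the tool pointing down it reaches from about 275 to 1000 mm from the base axis. Payload 8.4 kg.
Tool frame: the origin (TCP) lies at the very end of the fingers, on their centre line; the grasp point (between the pads) lies 19 mm behind it (r.grip_point_offset is the distance from the TCP to the grasp point, in mm); z points along the fingers, y is the line along which they close (so a half turn about z gives the same grasp; the last joint's range is limited). The gripper opens to 85 mm and grips with 20 to 120 N. Pads are 22 mm wide; open, the fingers measure 114 mm over their backs; the gripper's body (76 mm by 85 mm) begins 54 mm behind the grasp point. The pads swing forward as they close: fully open they stand 13 mm farther back than shut.
Start: joints at [1.303, 0.353, 1.633, -0, 1.155, -0.002], TCP at [164.174, 603.054, 231.281] pointing down, gripper open.
Joint ranges: [-2.63, 2.63], [-0.92, 2.1], [0.06, 2.66], [-1.3, 4.44], [0, 2.69], [-3.02, 3.02]. Speed limits (rad/s): [2.22, 2.22, 2.79, 3.14, 3.14, 3.14].

### API

Orientations are given as [roll, pitch, yaw] about the fixed x, y, z axes, in that order (R = Rz(yaw) Ry(pitch) Rx(roll)).
In Python, from workcell import r, vision gives the robot as it stands.
- The arm moves only by the tool send_rows, never from a script. Its argument "series" is a list of rows, each a list of 3 entries, a list of its own where there are three numbers: the opening, from -1 (shut) to 1 (fully open), then the shift along the world's x, y, z in mm, then the turn about the world's z in degrees. In form: [[fingers, [tx, ty, tz], turn], ...]. A call has 1 to 20 rows; each row shifts and turns the commanded pose from where the row before left it; what a row does not reach is not made up. A row lasts 1/12 s, in which the tool goes at most 41.7 mm and 7.16 degrees, less where a joint would pass 70% of its speed; a pose out of reach is approached as far as the arm can. A call with a gripper value outside its range is refused whole. The fingers move at their own pace and stop on an object; "grip_force" is the grip in N (left out, the last holds). Time passes only in rows, so rows that do not move let the fingers close. It gives the time, the measured TCP pose, the force, the opening and the grip force at its end, in the units of the state.
- r.get_state(): the state, without advancing time (a new reading comes with each control period).
- vision.grab_frame(name): name is "side" or "top" or "wrist"; returns the picture (400x640x3 uint8, red, green, blue); there is no depth.
- vision.camera_info(name): a dict with "camera_matrix" (3x3 intrinsics, pixels), "R" (3x3) and "t" (3): a world point X has camera coordinates R X + t; the wrist camera has in their place "hand_eye" (4x4, takes a point from camera to tool coordinates, whose origin is the TCP and whose axes are the flange's). Camera axes: x right, y down, z forward; pixel columns grow to the right and rows downward; lengths in mm; the calibration is good to about 2 mm. A picture is of the moment at which its call begins: read the wrist's pose just before it. camera_info takes no time and is no camera call.
- r.job_done(): hands the job in; it is judged then, once.
The state is a dict: "clock": time; "qpos": joint angles; "joint_vel": joint speeds; "joint_torque": joint torques, N m; "tcp_pos": TCP position; "eef_rot": TCP orientation; "ft_force": force on the tool from outside, world axes, zero at the start; "moment": the same for the moment, N m; "grip_width": finger opening in mm; "grasp_force": force on a finger pad.
Only numpy, scipy, OpenCV 4.12 (cv2) and the standard library are available. Lean on these libraries where they do the work, as an engineer would, in place of code of your own. Each camera call takes 0.05 s, during which the arm holds its last target. There are 200 camera calls.

### The job

Reach down through the round port in the roof of the purge chamber and lift the flanged boss (the solid one with the wide foot) off its pedestal, then set it upright on its foot in the middle of the round chill plate beside the chamber. Do not drop it, do not knock hard against the chamber, and leave the plain tube sleeve standing where it is on the other pedestal.

Things in the scene. Friction and masses are not known exactly. Their poses are not given: they have to be found in the camera images.
- boss: Flanged boss: solid turned aluminium, 70 mm tall, about 0.23 kg; foot flange 56 mm across, 12 mm thick; above it a plain round shank 36 mm across with a closed flat top. Stands loose and upright on one of the chamber's pedestals, up to 7 mm off centre. Origin: centre of its underside, z up its axis. Grasp the shank in its upper 35 mm.
- sleeve: The plain tube sleeve, a bystander: aluminium tube open at both ends, 44 mm outside, 33 mm inside, 70 mm tall, about 0.1 kg, no flange. Stands upright, loose, on the other pedestal. Origin at the centre of its underside, z up.
- chamber: Purge chamber, fixed closed box, 240 (its x) x 400 (its y) x 160 mm high, clear 5 mm walls, 6 mm aluminium roof (top face at 160 mm). Origin: centre of its underside on the table, z up; may be turned about z. Two open round roof ports 140 mm across, at x 0, y -95 and +95 mm. Centred under each, a pedestal 64 mm across, top 75 mm above the table: a part's top is 15 mm below the roof's top.
- chill_plate: Round chill plate, fixed: a flat steel disc 110 mm across and 25 mm high on the table to the right of the chamber (the robot's -y side). Origin at the centre of its underside on the table. A square steel block 90 by 90 by 25 mm near it is a bystander.
There are look-alikes about, which are no part of the job. Leave any yellow look-alike of the boss alone.

How it is judged:
By the outcome, as a careful person would: the job done as asked, in the order asked, and still so for the second after the job is handed in, with the robot touching nothing.
It also fails if it takes over 45 s, if anything falls off the work surface, if the arm or the gripper's body presses on something with over 40 N, if the wrist force passes 120 N, or if a joint passes its speed limit or range.

## Working session

There is one attempt and no reset: what is moved stays moved. The work goes in short steps, Python scripts to look and compute and a tool call to move; the robot and the scene stay as the last step left them, time stands still between calls to the robot, and variables do not carry over. Pictures are saved under pics/ and viewed, at most 10 in all, crops included, and the job is handed in when it is done.

Besides the shell and the picture viewer there is one more tool, called after "Call:" in YAML: its name, and indented under it one key for each argument. send_rows: Moves the arm, as the interface text tells. Its arguments: {"type":"object","properties":{"series":{"type":"array","items":{"type":"array"}},"grip_force":{"type":"number"}},"required":["series"]}

```bash
mkdir -p pics
python3 - <<'E'
from workcell import r, vision
import cv2
for n in ("top","side"):
    cv2.imwrite(f"pics/{n}0.png", vision.grab_frame(n)[:,:,::-1])
    c=vision.camera_info(n); print(n,c)
print(vision.camera_info("wrist")); print(r.get_state())
E
```

```text
top {'camera_matrix': array([[388.83384612,   0.        , 316.30576338],
       [  0.        , 388.83384612, 193.13568868],
       [  0.        ,   0.        ,   1.        ]]), 'R': array([[ 0.01743423, -0.9997181 , -0.01611752],
       [-0.98175353, -0.0140636 , -0.18963708],
       [ 0.18935695,  0.01912961, -0.98172196]]), 't': array([ -1.87680791, 530.70990603, 946.13329535])}
side {'camera_matrix': array([[515.94124043,   0.        , 322.97615422],
       [  0.        , 515.94124043, 205.75814977],
       [  0.        ,   0.        ,   1.        ]]), 'R': array([[ 0.97540706, -0.21988371, -0.01523895],
       [-0.18051209, -0.75725286, -0.62768104],
       [ 0.1264771 ,  0.61499533, -0.77832146]]), 't': array([-492.02025938,  115.38090578, 1097.02221377])}
{'camera_matrix': array([[333.06966276,   0.        , 320.13988915],
       [  0.        , 333.06966276, 205.15471086],
       [  0.        ,   0.        ,   1.        ]]), 'hand_eye': array([[-4.28317041e-05, -9.48158235e-01, -3.17798614e-01,
         8.07712609e+01],
       [ 9.99999998e-01, -2.93208251e-05, -4.72970036e-05,
[... 205 characters left out ...]
k': 0.1, 'qpos': array([ 1.30259566e+00,  3.53570646e-01,  1.63407741e+00,  3.48240487e-05,
        1.15520061e+00, -2.40299130e-03]), 'joint_vel': array([-1.88230946e-03, -1.67212702e-03,  1.12669708e-04, -6.20548809e-04,
       -1.84832022e-04, -3.24996909e-05]), 'joint_torque': array([ 1.78250360e-03, -6.06356263e+01, -3.42821395e+01,  5.39440646e-05,
        3.95593568e-03,  6.82258064e-05]), 'tcp_pos': array([164.04968304, 602.6324371 , 230.63435184]), 'eef_rot': array([-3.14033672e+00, -3.48600963e-05,  2.87578087e+00]), 'ft_force': array([0.39107193, 0.31312996, 0.28794624]), 'moment': array([ 0.01543256, -0.03045878,  0.01401895]), 'grasp_force': 0.0, 'grip_width': 85.12069691722577}
```

View pics/top0.png

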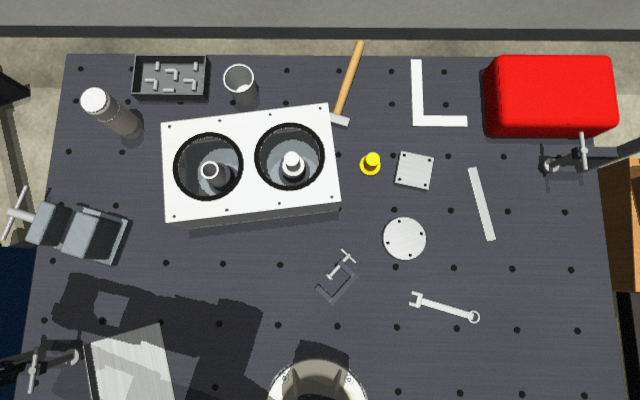

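View pics/side0.png

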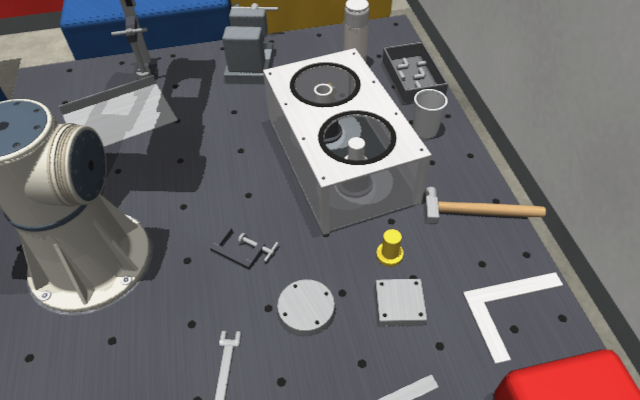

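The top view shows the boss (solid top) in the right port, top at about (292,158). The sleeve is in the left port at (210,170), and the chill plate's top is at about (404,239). The yellow look-alike is at (371,162) and the side view agrees. Next I enlarge the key regions.

Run:
```python
import cv2, numpy as np
t=cv2.imread("pics/top0.png"); s=cv2.imread("pics/side0.png")
def c(im,x,y,w,h): return cv2.resize(im[y:y+h,x:x+w],(400,300),interpolation=cv2.INTER_CUBIC)
a=np.hstack([c(t,250,115,80,60),c(t,364,209,80,60)])
b=np.hstack([c(s,316,105,80,60),c(s,266,275,80,60)])
cv2.imwrite("pics/crop0.png",np.vstack([a,b]))
```

```text
(no output)
```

View pics/crop0.png

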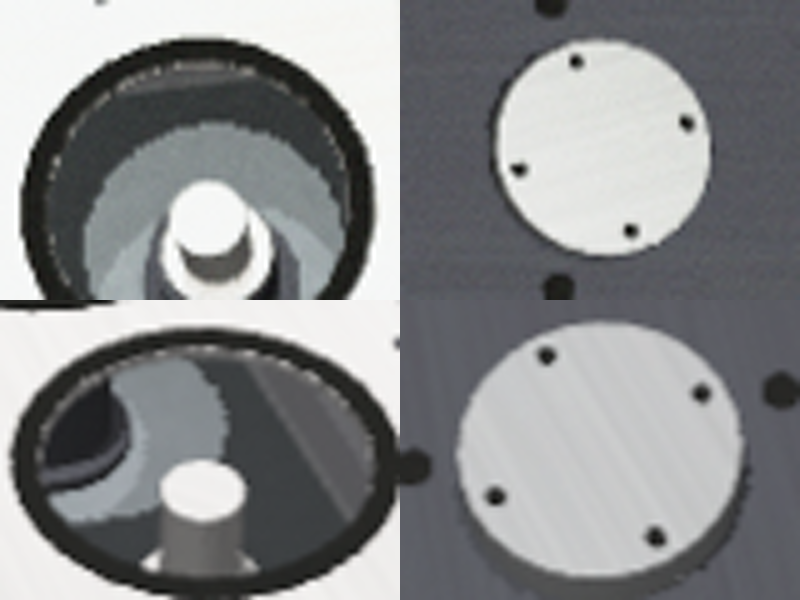

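The enlarged crops put the boss top at (291.6,158.2) in top and (356.2,142.8) in side. The plate top is at (404.4,237.9) in top and (305.6,304.6) in side.

```bash
cat > h.py <<'E'
import numpy as np
from workcell import r, vision
def ray(n,p,st=None):
    c=vision.camera_info(n); d=np.linalg.solve(c["camera_matrix"],[p[0],p[1],1.])
    if n=="wrist":
        from scipy.spatial.transform import Rotation as Ro
        T=c["hand_eye"]; R=Ro.from_euler("xyz",st["eef_rot"]).as_matrix()
        return R@T[:3,3]+st["tcp_pos"], R@T[:3,:3]@d
    return -c["R"].T@c["t"], c["R"].T@d
def at(n,p,z,st=None):
    o,d=ray(n,p,st); return (o+d*(z-o[2])/d[2]).round(1)
def tri(a,b,pa,pb):
    (o,d),(q,e)=ray(a,pa),ray(b,pb)
    s=np.linalg.lstsq(np.c_[d,-e],q-o,rcond=None)[0]; x,y=o+s[0]*d,q+s[1]*e
    return ((x+y)/2).round(1),np.linalg.norm(x-y).round(1)
E
python3 - <<'E'
from h import *
b=((291.6,158.2),(356.2,142.8)); p=((404.4,237.9),(305.6,304.6))
print("boss",at("top",b[0],145),at("side",b[1],145),tri("top","side",*b))
print("plate",at("top",p[0],25),at("side",p[1],25),tri("top","side",*p))
print("ports (rough, top)",at("top",(289.5,157),160),at("top",(208,166.5),160))
print("yellow",at("top",(372,158),70))
E
```

```text
boss [595.6  64.5 145. ] [594.7  67.9 145. ] (array([594. ,  64.2, 148.9]), np.float64(1.0))
plate [ 422.  -220.9   25. ] [ 420.8 -220.4   25. ] (array([ 421.3, -220.8,   25.7]), np.float64(1.2))
ports (rough, top) [594.2  68.2 160. ] [568.9 256.7 160. ]
yellow [ 620.3 -134.4   70. ]
```

Call:
send_rows:
  series:
    - [1,[0,0,35],0]
    - [1,[0,0,35],0]
    - [0.3,[24,-30,0],0]
    - [0.3,[24,-30,0],0]
    - [0.3,[24,-30,0],0]
    - [0.3,[24,-30,0],0]
    - [0.3,[24,-30,0],0]
    - [0.3,[24,-30,0],0]
    - [0.3,[24,-30,0],0]
    - [0.3,[24,-30,0],0]
    - [0.3,[24,-30,-5],0]
    - [0.3,[24,-30,-5],0]
    - [0.3,[24,-30,-5],0]
    - [0.3,[24,-30,-5],0]
    - [0.3,[24,-30,-5],0]
    - [0.3,[24,-30,-5],0]
    - [0.3,[24,-30,-5],0]
    - [0.3,[24,-30,-5],0]
    - [0.3,[24,-27,-5],0]
    - [0.3,[0,0,0],0]
  grip_force: 40

```text
clock: 1.77
tcp_pos: [575.1, 91.5, 254.9]
eef_rot: [-3.14, 0.001, 2.873]
ft_force: [-0.9, 0.5, 0.1]
grip_width: 55.4
grasp_force: 0.0
```

Run:
```python
from h import *
import cv2
st=r.get_state(); f=vision.grab_frame("wrist"); print({k:st[k] for k in("clock","tcp_pos","eef_rot","qpos","grip_width","ft_force")})
cv2.imwrite("pics/w1.png",f[:,:,::-1])
```

```text
{'clock': 1.7667, 'tcp_pos': array([575.08280664,  91.45876196, 254.90218119]), 'eef_rot': array([-3.13978400e+00,  7.62339800e-04,  2.87253867e+00]), 'qpos': array([ 0.15629376,  0.26511201,  1.70171032, -0.00212662,  1.17482304,
       -1.14462759]), 'grip_width': 55.42130431017871, 'ft_force': array([-0.94555198,  0.54352675,  0.14304117])}
```

View pics/w1.png

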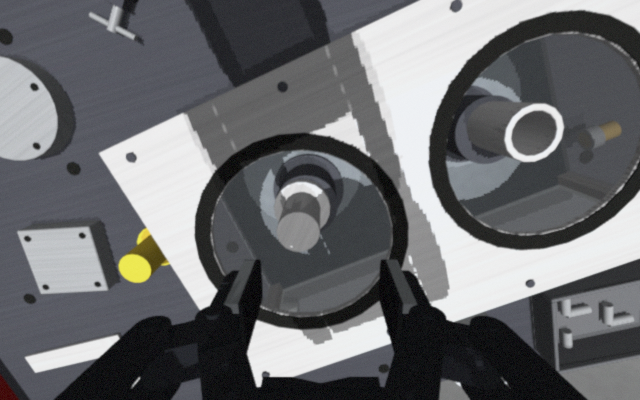

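The wrist view shows the boss top at about (299,232) in the near port and the sleeve untouched at (534,131). The arm may still have been settling, so I hold two rows and measure again.

Call:
send_rows:
  series:
    - [0.3,[0,0,0],0]
    - [0.3,[0,0,0],0]
    - [0.3,[0,0,0],0]

```text
clock: 2.07
tcp_pos: [571.5, 97.0, 256.4]
eef_rot: [3.141, -0.0, 2.877]
ft_force: [0.9, 1.1, 0.0]
grip_width: 55.5
grasp_force: 0.0
```

Run:
```python
from h import *
import cv2
st=r.get_state(); f=vision.grab_frame("wrist"); print(st["tcp_pos"],st["eef_rot"],abs(st["joint_vel"]).max(),st["grip_width"])
np.save("st2.npy",st,allow_pickle=True)
cv2.imwrite("pics/w2.png",cv2.resize(f[120:320,200:440,::-1],(720,600),interpolation=cv2.INTER_CUBIC))
```

```text
[571.53733391  97.00582554 256.43149802] [ 3.14139966e+00 -1.61887294e-04  2.87696021e+00] 0.00384536375704396 55.54850308556709
```

View pics/w2.png

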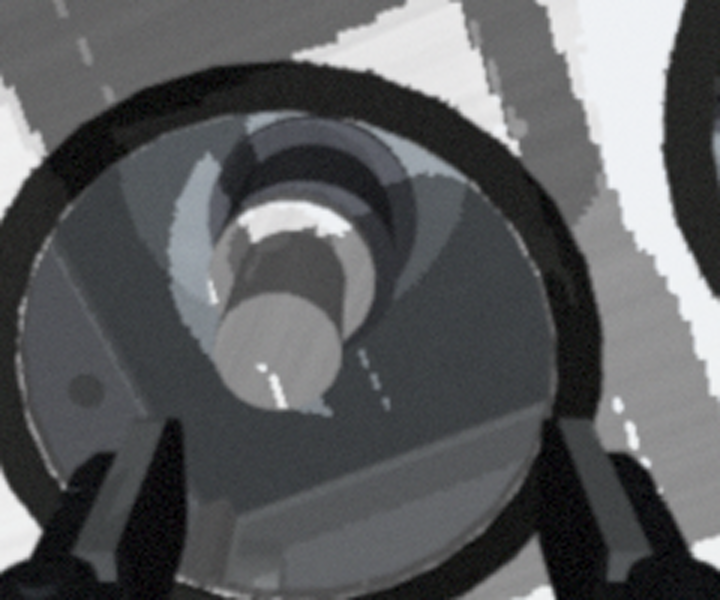

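Boss top is centred at (277.5,351) in the crop, which is wrist pixel (292.2,236.7).

Run:
```python
from h import *
st=np.load("st2.npy",allow_pickle=True).item()
g=at("wrist",(292.2,236.7),145,st); print(g, g-st["tcp_pos"])
# left/right edges of the top -> diameter check (36)
print(np.linalg.norm(at("wrist",(200+213/3,236.7),145,st)-at("wrist",(200+342/3,236.7),145,st)))
```

```text
[596.6  65.1 145. ] [  25.06266609  -31.90582554 -111.43149802]
35.82806162772414
```

Call:
send_rows:
  series:
    - [0.3,[6,-8,0],0]
    - [0.3,[6,-8,0],0]
    - [0.3,[6.5,-8,0],0]
    - [0.3,[6,-7.7,0],0]
    - [0.3,[0,0,0],0]
    - [0.3,[0,0,0],0]
    - [0.3,[0,0,0],0]

```text
clock: 2.7
tcp_pos: [596.6, 64.2, 256.1]
eef_rot: [3.142, -0.001, 2.875]
ft_force: [0.2, -0.5, 0.1]
grip_width: 55.4
grasp_force: 0.0
```

Aligned to about 1 mm. Descend to TCP z of about 108 (148 down) with a 1 mm y correction.

Call:
send_rows:
  series:
    - [0.3,[-0.5,1,-15],0]
    - [0.3,[0,0,-18],0]
    - [0.3,[0,0,-18],0]
    - [0.3,[0,0,-18],0]
    - [0.3,[0,0,-16],0]
    - [0.3,[0,0,-15],0]
    - [0.3,[0,0,-13],0]
    - [0.3,[0,0,-12],0]
    - [0.3,[0,0,-10],0]
    - [0.3,[0,0,-8],0]
    - [0.3,[0,0,-5],0]
    - [0.3,[0,0,0],0]
    - [0.3,[0,0,0],0]
    - [0.3,[0,0,0],0]

```text
clock: 3.87
tcp_pos: [596.7, 65.4, 108.9]
eef_rot: [3.141, 0.001, 2.876]
ft_force: [-0.3, -0.5, -0.5]
grip_width: 55.6
grasp_force: 0.0
```

Run:
```python
from h import *
import cv2
st=r.get_state(); print(st["tcp_pos"],st["ft_force"])
w=vision.grab_frame("wrist"); s=vision.grab_frame("side")
R=lambda i:cv2.resize(i[:,:,::-1],(400,300),interpolation=cv2.INTER_CUBIC)
cv2.imwrite("pics/g1.png",np.hstack([R(w[150:390,160:480]),R(s[60:210,250:450])]))
```

```text
[596.65124495  65.42252745 108.90290311] [-0.32530169 -0.54054531 -0.54453096]
```

View pics/g1.png

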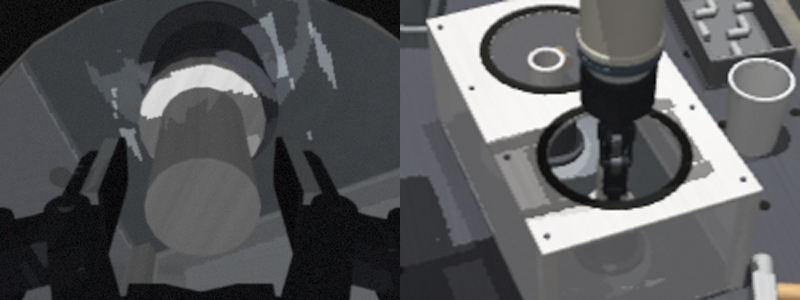

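The shank sits between the fingers (crop about x 145–260, fingers at 125 and 275), centred, with no contact. Closing now.

Call:
send_rows:
  series:
    - [0,[0,0,0],0]
    - [-0.2,[0,0,0],0]
    - [-0.5,[0,0,0],0]
    - [-1,[0,0,0],0]
    - [-1,[0,0,0],0]
    - [-1,[0,0,0],0]
    - [-1,[0,0,0],0]
    - [-1,[0,0,0],0]
    - [-1,[0,0,0],0]
    - [-1,[0,0,0],0]
  grip_force: 50

```text
clock: 4.8
tcp_pos: [596.5, 65.4, 108.9]
eef_rot: [3.141, 0.001, 2.876]
ft_force: [-1.5, 0.5, 6.0]
grip_width: 34.6
grasp_force: 49.4
```

Call:
send_rows:
  series:
    - [-1,[0,0,2],0]
    - [-1,[0,0,4],0]
    - [-1,[0,0,7],0]
    - [-1,[0,0,10],0]
    - [-1,[0,0,12],0]
    - [-1,[0,0,14],0]
    - [-1,[0,0,16],0]
    - [-1,[0,0,16],0]
    - [-1,[0,0,16],0]
    - [-1,[0,0,16],0]
    - [-1,[0,0,14],0]
    - [-1,[0,0,10],0]
    - [-1,[0,0,6],0]
    - [-1,[0,0,0],0]
    - [-1,[0,0,0],0]

```text
clock: 6.05
tcp_pos: [596.0, 65.4, 251.3]
eef_rot: [3.142, 0.0, 2.876]
ft_force: [-1.1, -0.1, -2.3]
grip_width: 34.4
grasp_force: 49.9
```

Run:
```python
from h import *
import cv2
st=r.get_state(); print(st["tcp_pos"],st["eef_rot"],st["ft_force"],st["moment"])
w=vision.grab_frame("wrist"); s=vision.grab_frame("side")
R=lambda i:cv2.resize(i[:,:,::-1],(400,300),interpolation=cv2.INTER_CUBIC)
cv2.imwrite("pics/g2.png",np.hstack([R(w[150:390,160:480]),R(s[20:170,250:450])]))
```

```text
[596.04830231  65.35754544 251.306446  ] [3.14155485e+00 1.12116621e-04 2.87581304e+00] [-1.14076022 -0.09657024 -2.30509803] [0.03368355 0.02591675 0.02066258]
```

View pics/g2.png

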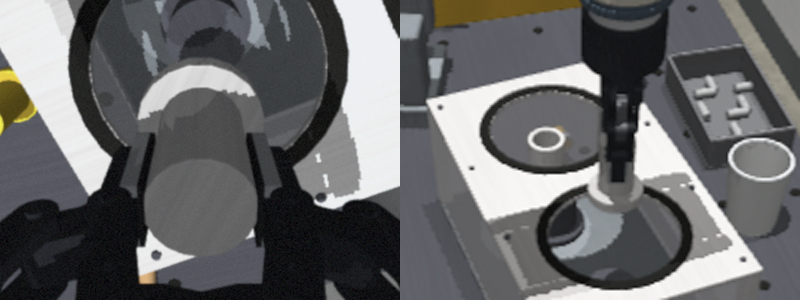

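The boss is held upright and clear of the port, with its top at wrist crop (202,205), the same place as before the lift, so it has not slipped. The sleeve still stands. Carrying it over the plate.

Call:
send_rows:
  series:
    - [-1,[-4,-7,0],0]
    - [-1,[-9,-15,0],0]
    - [-1,[-13,-21,0],0]
    - [-1,[-15,-25,0],0]
    - [-1,[-16,-26,0],0]
    - [-1,[-16,-26,0],0]
    - [-1,[-16,-26,0],0]
    - [-1,[-16,-26,0],0]
    - [-1,[-16,-26,0],0]
    - [-1,[-16,-26,0],0]
    - [-1,[-14,-23,0],0]
    - [-1,[-11,-18,0],0]
    - [-1,[-8,-13,0],0]
    - [-1,[-4.6,-8,0],0]
    - [-1,[0,0,0],0]
    - [-1,[0,0,0],0]
    - [-1,[0,0,0],0]

```text
clock: 7.57
tcp_pos: [421.6, -220.2, 251.2]
eef_rot: [3.141, -0.0, 2.876]
ft_force: [0.4, -0.7, -1.6]
grip_width: 34.2
grasp_force: 50.1
```

Run:
```python
from h import *
import cv2
st=r.get_state(); print(st["tcp_pos"],st["eef_rot"],st["ft_force"])
w=vision.grab_frame("wrist")
g=at("wrist",(321.2,313.6),st["tcp_pos"][2]-33.9+70,st); print("boss-tcp",g-st["tcp_pos"])
cv2.imwrite("pics/p1.png",w[:,:,::-1])
```

```text
[ 421.60930732 -220.22198848  251.184037  ] [ 3.14124175e+00 -1.19118140e-04  2.87577315e+00] [ 0.36194196 -0.69206108 -1.64502759]
boss-tcp [-1.00930732 -0.27801152 36.115963  ]
```

View pics/p1.png

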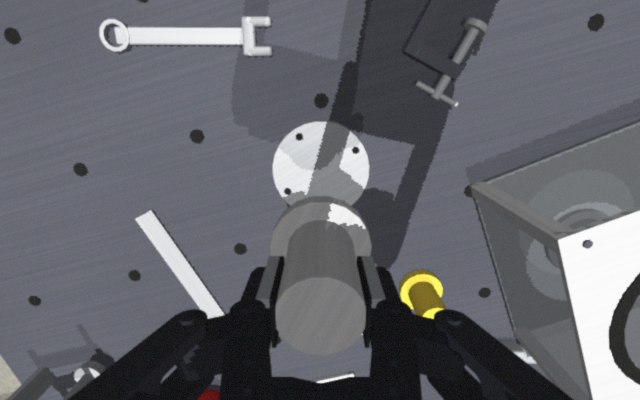

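The wrist view shows the plate directly below: edges at x 273 and 370, far edge at row 121, path clear. I check that edge against the plate centre while descending to about 6 mm above it.

Call:
send_rows:
  series:
    - [-1,[0.5,-0.3,-6],0]
    - [-1,[0,0,-14],0]
    - [-1,[0,0,-20],0]
    - [-1,[0,0,-22],0]
    - [-1,[0,0,-22],0]
    - [-1,[0,0,-22],0]
    - [-1,[0,0,-20],0]
    - [-1,[0,0,-18],0]
    - [-1,[0,0,-14],0]
    - [-1,[0,0,-12],0]
    - [-1,[0,0,-8],0]
    - [-1,[0,0,-5],0]
    - [-1,[0,0,-3],0]
    - [-1,[0,0,0],0]
    - [-1,[0,0,0],0]
    - [-1,[0,0,0],0]

```text
clock: 8.95
tcp_pos: [422.6, -221.2, 65.9]
eef_rot: [-3.141, 0.001, 2.876]
ft_force: [-0.6, -0.5, -2.7]
grip_width: 34.1
grasp_force: 50.1
```

Run:
```python
from h import *
import cv2
st=r.get_state(); print(st["tcp_pos"],st["eef_rot"],st["ft_force"])
o=dict(tcp_pos=np.array([421.6,-220.2,251.2]),eef_rot=st["eef_rot"])
C=np.array([421.4,-220.7,25])
for p in((321,121),(273,168),(370,168)): e=at("wrist",p,25,o)-C; print(e,np.linalg.norm(e))
s=vision.grab_frame("side"); t=vision.grab_frame("top")
R=lambda i:cv2.resize(i[:,:,::-1],(400,300),interpolation=cv2.INTER_CUBIC)
cv2.imwrite("pics/p2.png",np.hstack([R(s[230:350,225:385]),R(t[180:300,330:490])]))
```

```text
[ 422.55066436 -221.15366413   65.87543888] [-3.14133843e+00  1.14766826e-03  2.87586344e+00] [-0.56360253 -0.54262856 -2.66552126]
[-50.4  14.2   0. ] 52.362200106565396
[-14.8 -51.7   0. ] 53.77666780305375
[14. 54.  0.] 55.78530272392541
```

View pics/p2.png

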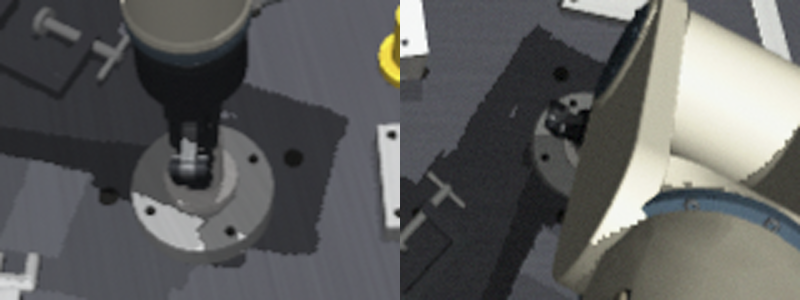

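In the side view the boss foot (about (207,180)) is centred on the plate, and the offset is about 1 mm. Lowering the last 7 mm slowly.

Call:
send_rows:
  series:
    - [-1,[0.5,0.5,-1.5],0]
    - [-1,[0,0,-1.5],0]
    - [-1,[0,0,-1],0]
    - [-1,[0,0,-0.7],0]
    - [-1,[0,0,-0.5],0]
    - [-1,[0,0,-0.5],0]
    - [-1,[0,0,0],0]
    - [-1,[0,0,0],0]

```text
clock: 9.72
tcp_pos: [422.6, -220.5, 59.6]
eef_rot: [-3.142, -0.0, 2.876]
ft_force: [0.8, 0.1, -1.7]
grip_width: 34.7
grasp_force: 50.1
```

Call:
send_rows:
  series:
    - [-1,[0,0,-0.5],0]
    - [-1,[0,0,0],0]
    - [-1,[0,0,0],0]

```text
clock: 9.97
tcp_pos: [422.6, -220.4, 59.1]
eef_rot: [-3.142, -0.0, 2.876]
ft_force: [0.6, 0.8, -2.1]
grip_width: 34.3
grasp_force: 50.1
```

Call:
send_rows:
  series:
    - [-1,[0,0,-0.5],0]
    - [-1,[0,0,0],0]
    - [-1,[0,0,0],0]

```text
clock: 10.22
tcp_pos: [422.7, -220.5, 58.9]
eef_rot: [-3.142, 0.0, 2.876]
ft_force: [-1.6, 1.8, 4.2]
grip_width: 33.8
grasp_force: 50.8
```

Contact at z 58.9, as predicted (force now +4 N). Releasing gradually.

Call:
send_rows:
  series:
    - [-0.2,[0,0,0],0]
    - [-0.1,[0,0,0],0]
    - [0,[0,0,0],0]
    - [0.2,[0,0,0],0]
    - [0.35,[0,0,0],0]
    - [0.35,[0,0,0],0]
    - [0.35,[0,0,0],0]
    - [0.35,[0,0,0],0]

```text
clock: 10.88
tcp_pos: [422.6, -220.4, 58.5]
eef_rot: [-3.142, -0.0, 2.876]
ft_force: [0.2, 0.9, 0.0]
grip_width: 57.4
grasp_force: 0.0
```

Call:
send_rows:
  series:
    - [0.35,[0,0,5],0]
    - [0.35,[0,0,10],0]
    - [0.35,[0,0,15],0]
    - [0.35,[0,0,20],0]
    - [0.35,[0,0,25],0]
    - [0.35,[0,0,25],0]
    - [0.35,[0,0,25],0]
    - [0.35,[0,0,25],0]
    - [0.35,[0,0,20],0]
    - [0.35,[0,0,15],0]
    - [0.35,[0,0,0],0]
    - [0.35,[0,0,0],0]
    - [0.35,[0,0,0],0]

```text
clock: 11.97
tcp_pos: [422.1, -220.2, 243.2]
eef_rot: [3.141, -0.001, 2.876]
ft_force: [0.4, 0.4, 0.2]
grip_width: 57.7
grasp_force: 0.0
```

Run:
```python
from h import *
import cv2
st=r.get_state(); print(st["tcp_pos"],st["ft_force"])
np.save("st3.npy",st,allow_pickle=True)
w=vision.grab_frame("wrist"); s=vision.grab_frame("side")
R=lambda i:cv2.resize(i[:,:,::-1],(400,300),interpolation=cv2.INTER_CUBIC)
cv2.imwrite("pics/e1.png",np.vstack([np.hstack([R(w[90:330,160:480]),R(s[240:360,225:385])]),np.hstack([R(s[40:190,250:450]),R(s)])]))
```

```text
[ 422.06644859 -220.16010526  243.17221554] [0.38654757 0.38714208 0.15385079]
```

View pics/e1.png

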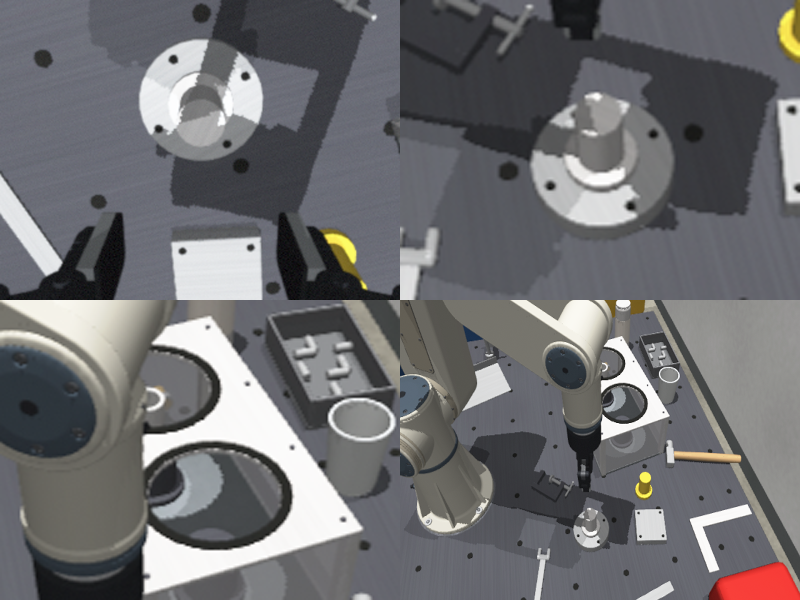

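The boss stands upright in the middle of the plate: in the wrist crop, plate and foot are both centred at x of about 201, and the foot is at y about 103 against 99 plus parallax of about 4. The gripper is clear and the sleeve is still standing.

```bash
python3 -c "
from workcell import r
print(r.job_done())"
```

```text
the job is handed in; nothing more can be done
None
```

I lifted the boss out through the port and set it upright in the middle of the chill plate, left the sleeve standing on its pedestal, and handed the job in at about 12 s on the robot's clock.

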